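# Unlock and set the sole press air valve

### The arm

A 6-joint arm with a two-finger parallel gripper is mounted at the origin on the work surface. World frame = base frame: x ahead of the robot, y to its left, z up, the work surface at z = 0. Lengths are in m, angles in rad, forces in N, time in s.
With the tool pointing down it reaches from about 0.3 to 0.875 m from the base axis. Payload 4.2 kg.
Tool frame: the origin (TCP) lies between the finger pads; the fingertips stand 19 mm ahead of it and the grasp point (between the pads) is the TCP (bot.tcp_to_tips is the distance from the TCP to the fingertips, in m); z points along the fingers, y is the line along which they close (so a half turn about z gives the same grasp; the last joint's range is limited). The gripper opens to 85 mm and grips with 20 to 120 N. Pads are 22 mm wide; open, the fingers measure 114 mm over their backs; the gripper's body (76 mm by 85 mm) begins 54 mm behind the grasp point. The pads swing forward as they close: fully open they stand 13 mm farther back than shut.
Start: joints at [-1.279, 0.32, 1.565, -0, 1.257, -0.02], TCP at [0.176, -0.547, 0.25] pointing down, gripper open.
Joint ranges: [-3.11, 3.11], [-0.84, 2.01], [0.21, 2.61], [-1.34, 4.49], [0.05, 2.63], [-2.56, 2.56]. Speed limits (rad/s): [2.57, 2.57, 3.14, 3.14, 3.14, 3.14].

### API

Orientations are given as a 3x3 rotation matrix whose columns are the frame's x, y, z axes.
In Python, from station import sensors, optics, ticket, search_frame, place_of, bot gives the robot as it stands.
- The arm moves only by the shell command python3 -m pendant 'ROWS' [OPENING] [FORCE]. ROWS is JSON, a list of rows, each an object of numbers: "dx", "dy", "dz": the shift along the tool's x, y, z in units of 40 cm (1.0 is 40 cm); "roll": the turn about the tool's z in units of pi rad (1.0 is pi rad). In form: [{"dx": .., "dy": .., "dz": .., "roll": ..}, ...]. A call has 1 to 8 rows; each row shifts and turns the commanded pose from where the row before left it, along the tool's axes as they then stand; what a row does not reach is not made up. A row lasts 1/8 s, in which the tool goes at most 62.5 mm and 10.7 degrees, less where a joint would pass 70% of its speed; a pose out of reach is approached as far as the arm can. A call with a number of a shift or a turn outside -1 to 1 is refused whole. A call with a gripper value outside its range is refused whole. OPENING is the closure, from -1 (fully open) to 1 (shut), set as the call begins (- or left out, the last holds). The fingers move at their own pace and stop on an object; FORCE is the grip in N (left out, the last holds). Time passes only in rows, so rows that do not move let the fingers close. It gives the time, the measured TCP pose, the force, the opening and the grip force at its end, in the units of the state.
- sensors.state(): the state, without advancing time (a new reading comes with each control period).
- optics.camera(name): name is "scene" or "top" or "wrist"; returns a dict with "image" (384x512x3 uint8, red, green, blue), "fx", "fy", "cx", "cy" (pixels), "rvec" (rotation vector, rad) and "tvec" (3), from world to camera coordinates, as OpenCV has them. Camera axes: x right, y down, z forward; pixel columns grow to the right and rows downward; lengths in m; the calibration is good to about 2 mm. A picture is of the moment at which its call begins. There is no depth.
- ticket.sign_off(): hands the job in; it is judged then, once.
Trained networks look in the newest picture that a camera, given by its name, has taken for a name from the list of things; names that differ only in an ending like _2 or _b are one class to them, and where a whole thing is asked for, a point or a joint stands for the part that bears it (a point fixed in the world has none). Each returns a list of dicts, best first, with "score" (0 to 1); they miss things now and then, are a little off and sometimes report something else, mostly with a low value. They report only what shows in the picture. A call takes as long as a camera call. They do not tell look-alikes from the thing itself.
- search_frame(name, camera): "box" ([left, top, width, height] in pixels, round what is visible of it).
- place_of(name, camera): "at" ([column, row] in pixels: a listed point, or the origin of a listed thing).
The state is a dict: "t": time; "joint_positions": joint angles; "dq": joint speeds; "joint_efforts": joint torques, N m; "tool_pos": TCP position; "orientation": TCP orientation; "contact_force": force on the tool from outside, world axes, zero at the start; "moment": the same for the moment, N m; "grip_width": finger opening in m; "grip_force": force on a finger pad.
Only numpy, scipy, OpenCV 4.12 (cv2) and the standard library are available. Lean on these libraries where they do the work, as an engineer would, in place of code of your own. Each camera call takes 0.05 s, during which the arm holds its last target. There are 200 camera calls.

### The job

Pull the aluminium lock clip straight up off its rail beside the air valve, against its spring catch, and leave it in the steel tray. Then turn the valve wheel clockwise (seen from above) by its crank handle until it stops, back it off exactly two full turns, and finish there still gripping the crank handle - do not let go of it. Leave the shoe last, glue tin, hammer and heel block where they are.

Things in the scene. Friction and masses are not known exactly. Their poses are not given: they have to be found in the camera images.
- valve_base: The fixed air valve: dark steel base plate 150 x 110 mm, brass body, air pipe along its +x. Origin: on the bench (z = 0), on the wheel's upright axis; z up. The wheel (dark steel, three spokes, 132 mm over the rim, rim top at 92 mm) turns about this axis. All of the valve but the crank handle and the lock clip lies below 100 mm.
- rail_mid (a point): Middle of the top of the lock rail, an upright aluminium bar 14 mm thick and 72 mm long (along valve_base's x), at y = +98 mm of valve_base, fixed to it; this point is 78 mm above the bench; two end shoulders rise to 88 mm.
- valve_wheel (a joint): Wheel angle, rad: 0 = closed at its rigid stop, grows as it opens (anticlockwise from above), not wrapped; starts 1.5 to 6, can open to 15.7. The crank handle's bearing about the valve axis is joint value + 0.971, anticlockwise from valve_base's +x. Turning takes 2 to 4 N at the handle. The lock clip on its rail bars the handle's way at about 0.8 to 0.9 rad.
- crank_mid (a point): Middle of the crank handle: an upright black plastic cylinder, 22 mm diameter, 46 mm tall, on the wheel's rim, 60 mm from the valve axis, 100 to 146 mm above the bench; this point at 123 mm. The sleeve spins freely on its own pin, so a gripper holding it from above can go round the circle without turning.
- crank_grip: The same black crank handle as a body (22 mm diameter, 46 mm tall). Origin at the centre of its underside, 100 mm above the bench, z up.
- lock_clip: Loose aluminium lock clip, 0.13 to 0.22 kg: a saddle 36 (x) x 27.5 (y) mm astride the rail, axes parallel to valve_base's at the start. Origin: middle of its bridge's underside, at rail_mid. Legs reach 26 mm below. A spring ball catch holds it: pull straight up with 6 to 16 N over the first 14 mm, then it is free; the legs clear the rail after 26 mm (the shoulders after 36).
- lock_tab (a point): Grip point of the lock clip, 42 mm above its origin: middle of an upright tab 12 mm thick (clip's x), 24 mm wide (y), from 8 to 62 mm above the origin. Pinch its thickness (fingers closing along the clip's x). From the tab an arm 12 mm thick (x) reaches towards the wheel, to y = -50 mm, 24 to 40 mm above the origin.
- tray: Fixed shallow steel tray 200 (x) x 160 (y) x 22 mm, walls 4 mm, inner floor about 4 mm above the bench. Origin: centre of its underside on the bench.
- shoe_last: Loose wooden shoe last (foot form), 200 x 60 x 75 mm; leave it. Origin at the centre of its underside.
- glue_tin: Loose tin, 76 mm in diameter and 85 mm tall; leave it. Origin at the centre of its underside.
- hammer: Loose hammer lying flat along its x; leave it.
- heel_block: Loose rubber heel block 60 x 55 x 22 mm; leave it. Origin at the centre of its underside.
Mind the look-alikes: they are no part of the job. Leave any orange look-alike of the lock_clip alone.

How it is judged:
By the outcome, as a careful person would: the job done as asked, in the order asked, and still so for the second after the job is handed in, while the arm keeps its last pose, push and grip.
It also fails if it takes over 72 s, if anything falls off the work surface, if the arm or the gripper's body presses on something with over 40 N, if the wrist force passes 120 N, or if a joint passes its speed limit or range.

## Working session

There is one attempt and no reset: what is moved stays moved. The work goes in short steps, Python scripts to look and compute and a shell command to move; the robot and the scene stay as the last step left them, time stands still between calls to the robot, and variables do not carry over. Pictures are saved under pics/ and viewed, at most 10 in all, crops included, and the job is handed in when it is done.

```bash
ls; mkdir -p pics; cat > h.py <<'E'
import numpy as np, cv2
from station import sensors, optics, ticket, search_frame, place_of, bot
def ray(c,uv):
    R=cv2.Rodrigues(np.array(c['rvec'],float))[0]; t=np.array(c['tvec'],float).ravel()
    d=R.T@np.array([(uv[0]-c['cx'])/c['fx'],(uv[1]-c['cy'])/c['fy'],1]); return -R.T@t, d/np.linalg.norm(d)
def tri(rs):
    A=0;b=0
    for o,d in rs:
        P=np.eye(3)-np.outer(d,d); A=A+P; b=b+P@o
    x=np.linalg.solve(A,b); return x,[np.linalg.norm((np.eye(3)-np.outer(d,d))@(x-o)) for o,d in rs]
def onz(r,z):
    o,d=r; return o+d*(z-o[2])/d[2]
def proj(c,X):
    return cv2.projectPoints(np.array(X,float).reshape(-1,3),np.array(c['rvec'],float),np.array(c['tvec'],float),np.array([[c['fx'],0,c['cx']],[0,c['fy'],c['cy']],[0,0,1.]]),None)[0].reshape(-1,2)
def st():
    s=sensors.state(); print('t',round(s['t'],2),'pos',np.round(s['tool_pos'],4),'F',np.round(s['contact_force'],1),'w',round(s['grip_width'],4),'gf',round(s['grip_force'],1),'q',np.round(s['joint_positions'],2)); return s
E
python3 - <<'E'
from h import *
s=st(); print(np.round(s['orientation'],3))
C={}
for n in ['scene','top','wrist']:
    C[n]=optics.camera(n); cv2.imwrite(f'pics/{n}0.png',C[n]['image'][:,:,::-1])
    print(n,np.round(ray(C[n],(256,192)),2).tolist())
for k in ['valve_base','rail_mid','crank_mid','lock_tab','lock_clip','tray','shoe_last','glue_tin','hammer','heel_block']:
    for n in ['scene','top']:
        r=place_of(k,n); print(k,n,[(np.round(x['at'],1).tolist(),round(x['score'],2)) for x in r[:3]])
im=np.hstack([C['scene']['image'],C['top']['image']])
cv2.imwrite('pics/both.png',cv2.resize(im,(800,300),interpolation=cv2.INTER_AREA)[:,:,::-1])
E
```

```text
pics
t 0.0 pos [ 0.1763 -0.5468  0.2495] F [ 0.4 -0.6 -0.6] w 0.0854 gf 0.0 q [-1.28  0.32  1.57 -0.    1.26 -0.02]
[[ 0.952  0.307 -0.001]
 [ 0.307 -0.952  0.002]
 [ 0.    -0.002 -1.   ]]
scene [[1.19, 0.32, 0.85], [-0.63, -0.35, -0.69]]
top [[0.43, -0.02, 1.09], [0.09, 0.0, -1.0]]
wrist [[0.25, -0.52, 0.37], [-0.28, -0.08, -0.96]]
valve_base scene [([236.3, 227.9], 0.86)]
valve_base top [([281.8, 170.5], 0.85)]
rail_mid scene [([264.0, 224.9], 0.63)]
rail_mid top [([243.0, 166.4], 0.92), ([139.9, 128.1], 0.74)]
crank_mid scene [([234.9, 227.1], 0.54), ([234.0, 187.7], 0.46)]
crank_mid top [([298.4, 180.9], 0.56)]
lock_tab scene [([307.3, 224.6], 0.86), ([264.1, 210.0], 0.85), ([288.7, 203.2], 0.77)]
lock_tab top [([244.9, 163.1], 0.76), ([234.1, 212.0], 0.74), ([200.8, 183.4], 0.72)]
lock_clip scene [([269.7, 270.9], 0.88), ([302.5, 236.4], 0.63), ([294.7, 209.9], 0.54)]
lock_clip top [([244.7, 162.1], 0.75), ([205.5, 187.3], 0.74), ([217.7, 124.9], 0.61)]
tray scene [([371.8, 258.7], 0.85), ([340.8, 317.0], 0.53)]
tray top []
shoe_last scene []
shoe_last top [([386.7, 132.4], 0.87), ([297.4, 183.6], 0.36)]
glue_tin scene [([343.8, 318.2], 0.82)]
glue_tin top [([137.7, 126.4], 0.73), ([132.9, 197.4], 0.16)]
hammer scene [([342.9, 316.5], 0.74), ([185.1, 173.5], 0.67)]
hammer top [([392.7, 219.2], 0.69), ([245.9, 160.3], 0.59)]
heel_block scene [([232.2, 171.3], 0.75)]
heel_block top [([340.4, 251.3], 0.81)]
```

View pics/scene0.png

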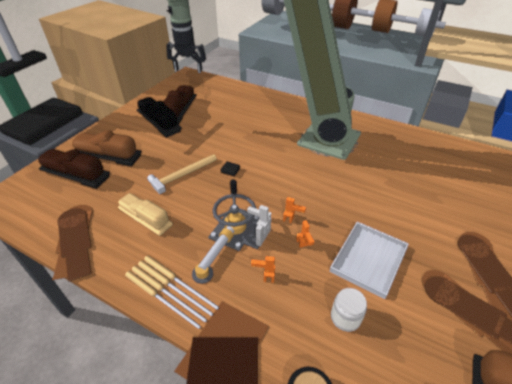

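View pics/top0.png

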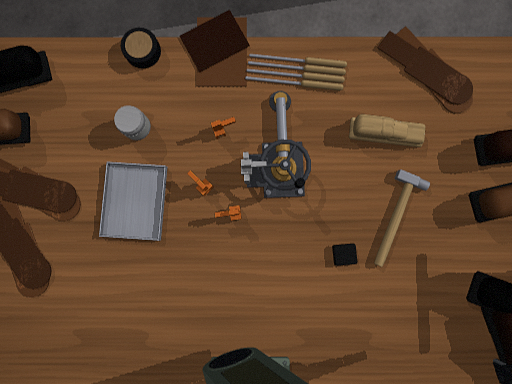

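The scene view shows the valve at (236,228) with the silver clip at (264,210) and the black handle at (234,187). The top view shows the valve at (283,168), the clip at (246,164), the handle at (299,183) and the tray at (133,202). Three orange decoys lie loose near the valve, and +x points up in the image.

```bash
python3 - <<'E'
from h import *
S=optics.camera('scene');T=optics.camera('top')
def p(n,a,b):
    x,e=tri([ray(S,a),ray(T,b)]); print(n,np.round(x,4),np.round(e,4)); return x
vb=p('vb',(236.3,227.9),(281.8,170.5)); rm=p('rail',(264,224.9),(243,166.4)); p('tab',(264.1,210),(244.9,163.1)); p('crank',(234,187.7),(298.8,182))
for uv,z in [((281.8,170.5),0),((243,166.4),.078),((244.9,163.1),.12),((298.8,182),.123),((281,100),.03)]: print(uv,z,np.round(onz(ray(T,uv),z),4))
for uv in [(107,163),(165,165),(161,240),(100,238)]: print('tray',np.round(onz(ray(T,uv),.022),3))
def up(c,x0,y0,w,h,k,f): cv2.imwrite(f,cv2.resize(c['image'][y0:y0+h,x0:x0+w],None,fx=k,fy=k,interpolation=cv2.INTER_CUBIC)[:,:,::-1])
a=cv2.resize(S['image'][170:290,200:300],(500,600),interpolation=cv2.INTER_CUBIC) 
a=cv2.resize(S['image'][170:270,195:295],(400,400),interpolation=cv2.INTER_CUBIC)
b=cv2.resize(T['image'][110:210,230:330],(400,400),interpolation=cv2.INTER_CUBIC)
cv2.imwrite('pics/crop.png',np.hstack([a,b])[:,:,::-1])
E
```

```text
vb [ 5.919e-01 -8.730e-02  2.000e-04] [0.0005 0.0005]
rail [0.5932 0.014  0.0722] [0.0026 0.0026]
tab [0.5909 0.0096 0.1315] [0.0002 0.0002]
crank [ 0.5453 -0.1193  0.1219] [0.001 0.001]
(281.8, 170.5) 0 [ 0.5918 -0.0869  0.    ]
(243, 166.4) 0.078 [0.5912 0.0162 0.078 ]
(244.9, 163.1) 0.12 [0.5927 0.0101 0.12  ]
(298.8, 182) 0.123 [ 0.5457 -0.1201  0.123 ]
(281, 100) 0.03 [ 0.7792 -0.0846  0.03  ]
tray [0.61  0.383 0.022]
tray [0.604 0.227 0.022]
tray [0.405 0.234 0.022]
tray [0.411 0.395 0.022]
```

View pics/crop.png

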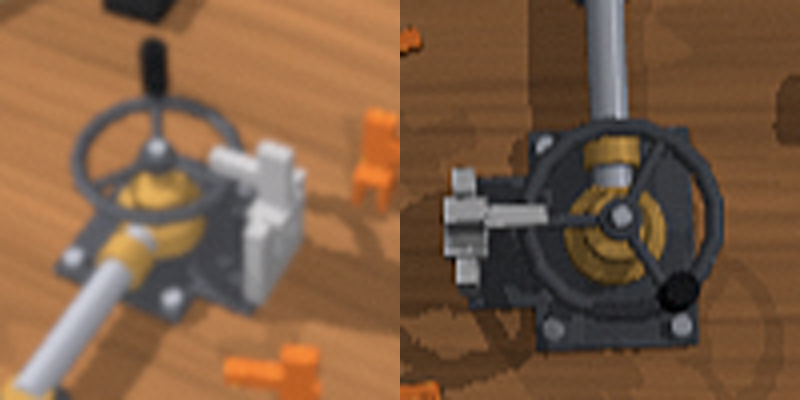

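Two-view heights fit the text: handle at z≈0.122, clip tab at about 0.13, valve yaw about 0–1°. The wheel starts near 2.8 rad. I'll move above the clip now.

```bash
python3 -m pendant '[{"dx":0.109,"dy":-0.0774},{"dx":0.109,"dy":-0.0774},{"dx":0.109,"dy":-0.0774},{"dx":0.109,"dy":-0.0774},{"dx":0.109,"dy":-0.0774},{"dx":0.109,"dy":-0.0774},{"dx":0.109,"dy":-0.0774},{"dx":0.109,"dy":-0.0774}]' -1
python3 -m pendant '[{"dx":0.109,"dy":-0.0774},{"dx":0.109,"dy":-0.0774},{"dx":0.109,"dy":-0.0774},{"dx":0.109,"dy":-0.0774},{"dx":0.109,"dy":-0.0774}]'
python3 -m pendant '[{"roll":-0.05},{"roll":-0.05},{"roll":-0.05},{"roll":-0.05},{"roll":-0.05},{"roll":-0.05},{"roll":-0.05},{"roll":-0.05}]'
python3 -m pendant '[{"roll":0}]'
python3 - <<'E'
from h import *
s=st(); print(np.round(s['orientation'],3))
W=optics.camera('wrist'); cv2.imwrite('pics/w1.png',W['image'][:,:,::-1])
for k in ['rail_mid','crank_mid','lock_tab','lock_clip','valve_base']: 
    for x in place_of(k,'wrist')[:3]: print(k,np.round(x['at'],1),round(x['score'],2),[np.round(onz(ray(W,x['at']),z),3).tolist() for z in (.078,.12)])
print(proj(W,[.592,.0105,.12]),proj(W,[.592,.0105,.078]))
E
```

```text
t 1.25 pos [ 0.1764 -0.5473  0.2503] F [-0.1 -0.2 -0.7] w 0.0853 gf 0.0 q [-1.28  0.32  1.56  0.    1.26 -0.02]
[[ 0.952  0.307  0.   ]
 [ 0.307 -0.952 -0.   ]
 [ 0.     0.    -1.   ]]
[[ -855.47501985 -1318.9990297 ]] [[-536.10982794 -909.25650927]]invalid input
invalid input
invalid input
invalid input
```

View pics/w1.png

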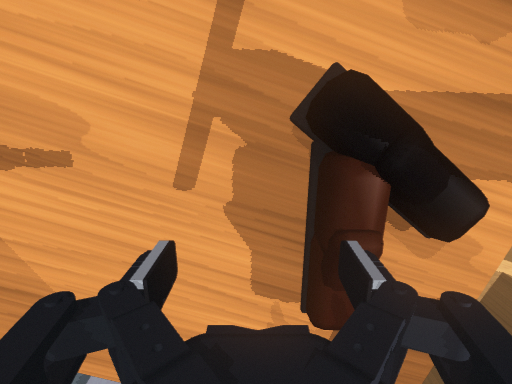

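All the moves were refused as invalid, so the arm is still at its start and the picture shows only bench and shoes. I'll give every key in each row.

```bash
python3 -m pendant '[{"dx":0.109,"dy":-0.0774,"dz":0,"roll":0},{"dx":0.109,"dy":-0.0774,"dz":0,"roll":0},{"dx":0.109,"dy":-0.0774,"dz":0,"roll":0},{"dx":0.109,"dy":-0.0774,"dz":0,"roll":0},{"dx":0.109,"dy":-0.0774,"dz":0,"roll":0},{"dx":0.109,"dy":-0.0774,"dz":0,"roll":0},{"dx":0.109,"dy":-0.0774,"dz":0,"roll":0},{"dx":0.109,"dy":-0.0774,"dz":0,"roll":0}]' -1
```

```text
t: 2.55
tool_pos: [0.4333, -0.2031, 0.2506]
orientation: [[0.952, 0.307, 0.001], [0.307, -0.952, -0.001], [0.001, 0.001, -1.0]]
contact_force: [0.6, 0.3, -0.3]
grip_width: 0.0854
grip_force: 0.0
```

```bash
python3 -m pendant '[{"dx":0.109,"dy":-0.0774,"dz":0,"roll":0},{"dx":0.109,"dy":-0.0774,"dz":0,"roll":0},{"dx":0.109,"dy":-0.0774,"dz":0,"roll":0},{"dx":0.109,"dy":-0.0774,"dz":0,"roll":0},{"dx":0.109,"dy":-0.0774,"dz":0,"roll":0}]'
python3 -m pendant '[{"dx":0,"dy":0,"dz":0,"roll":-0.05},{"dx":0,"dy":0,"dz":0,"roll":-0.05},{"dx":0,"dy":0,"dz":0,"roll":-0.05},{"dx":0,"dy":0,"dz":0,"roll":-0.05},{"dx":0,"dy":0,"dz":0,"roll":-0.05},{"dx":0,"dy":0,"dz":0,"roll":-0.05},{"dx":0,"dy":0,"dz":0,"roll":-0.05},{"dx":0,"dy":0,"dz":0,"roll":-0.05}]' >/dev/null
python3 -m pendant '[{"dx":0,"dy":0,"dz":0,"roll":0}]' >/dev/null
python3 - <<'E'
from h import *
s=st(); print(np.round(s['orientation'],3))
W=optics.camera('wrist'); cv2.imwrite('pics/w2.png',W['image'][:,:,::-1])
for k in ['rail_mid','crank_mid','lock_tab','lock_clip','valve_base']: 
    for x in place_of(k,'wrist')[:3]: print(k,np.round(x['at'],1),round(x['score'],2),[np.round(onz(ray(W,x['at']),z),3).tolist() for z in (.078,.12)])
print(proj(W,[.592,.0105,.12]),proj(W,[.592,.0105,.078]))
E
```

```text
t: 3.18
tool_pos: [0.5934, 0.0112, 0.2504]
orientation: [[0.952, 0.307, 0.0], [0.307, -0.952, -0.0], [0.0, 0.0, -1.0]]
contact_force: [0.6, -0.7, 0.3]
grip_width: 0.0852
grip_force: 0.0
t 4.3 pos [0.5924 0.0097 0.2503] F [0.6 1.  0.2] w 0.0855 gf 0.0 q [-0.    0.35  1.52 -0.    1.27  0.  ]
[[ 0.004  1.    -0.   ]
 [ 1.    -0.004 -0.   ]
 [-0.    -0.    -1.   ]]
crank_mid [213.4 307.9] 0.79 [[0.535, -0.159, 0.078], [0.544, -0.124, 0.12]]
lock_tab [212.3  72.1] 0.98 [[0.548, 0.12, 0.078], [0.554, 0.115, 0.12]]
lock_tab [260.6 192.4] 0.91 [[0.596, -0.005, 0.078], [0.595, 0.008, 0.12]]
lock_tab [360.6 105.4] 0.64 [[0.698, 0.088, 0.078], [0.683, 0.087, 0.12]]
lock_clip [253.5 181.7] 0.78 [[0.588, 0.008, 0.078], [0.589, 0.019, 0.12]]
lock_clip [219.9  76.1] 0.74 [[0.555, 0.116, 0.078], [0.561, 0.112, 0.12]]
lock_clip [345.7 106.4] 0.68 [[0.683, 0.087, 0.078], [0.67, 0.087, 0.12]]
valve_base [258.9 228.1] 0.82 [[0.594, -0.048, 0.078], [0.594, -0.029, 0.12]]
[[257.09304217 189.95114437]] [[257.15405336 179.23214921]]
```

View pics/w2.png

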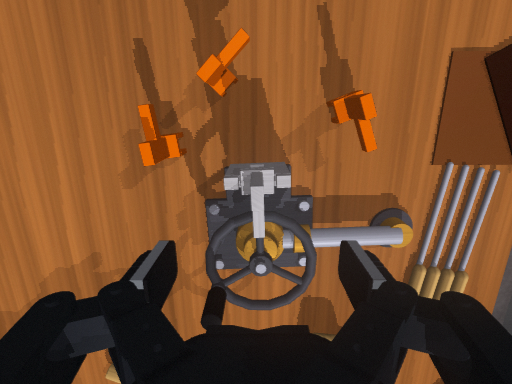

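The wrist view shows the clip straight under the gripper: tab at about (258,182), arm pointing to the hub at (261,267), handle at (214,307). The orange decoys are clear of the fingers, so I'll descend and pinch.

```bash
python3 -m pendant '[{"dx":0,"dy":0,"dz":0.08,"roll":0},{"dx":0,"dy":0,"dz":0.08,"roll":0},{"dx":0,"dy":0,"dz":0.08,"roll":0},{"dx":0,"dy":0,"dz":0.05,"roll":0},{"dx":0,"dy":0,"dz":0.03,"roll":0},{"dx":0,"dy":0,"dz":0,"roll":0}]'
python3 -m pendant '[{"dx":0,"dy":0,"dz":0,"roll":0},{"dx":0,"dy":0,"dz":0,"roll":0},{"dx":0,"dy":0,"dz":0,"roll":0},{"dx":0,"dy":0,"dz":0,"roll":0},{"dx":0,"dy":0,"dz":0,"roll":0},{"dx":0,"dy":0,"dz":0,"roll":0},{"dx":0,"dy":0,"dz":0,"roll":0},{"dx":0,"dy":0,"dz":0,"roll":0}]' 1 80
```

```text
t: 5.35
tool_pos: [0.5921, 0.0096, 0.1218]
orientation: [[0.003, 1.0, -0.001], [1.0, -0.003, -0.0], [-0.0, -0.001, -1.0]]
contact_force: [-0.2, 0.4, 0.3]
grip_width: 0.0852
grip_force: 0.0
t: 6.35
tool_pos: [0.5925, 0.0096, 0.1227]
orientation: [[0.002, 1.0, 0.0], [1.0, -0.002, -0.0], [-0.0, 0.0, -1.0]]
contact_force: [-0.8, -0.3, 4.7]
grip_width: 0.0112
grip_force: 78.1
```

```bash
python3 -m pendant '[{"dx":0,"dy":0,"dz":-0.012,"roll":0},{"dx":0,"dy":0,"dz":-0.012,"roll":0},{"dx":0,"dy":0,"dz":-0.012,"roll":0},{"dx":0,"dy":0,"dz":-0.012,"roll":0},{"dx":0,"dy":0,"dz":-0.02,"roll":0},{"dx":0,"dy":0,"dz":-0.02,"roll":0},{"dx":0,"dy":0,"dz":-0.03,"roll":0},{"dx":0,"dy":0,"dz":-0.03,"roll":0}]'
python3 -m pendant '[{"dx":0,"dy":0,"dz":-0.06,"roll":0},{"dx":0,"dy":0,"dz":-0.06,"roll":0},{"dx":0,"dy":0,"dz":0,"roll":0}]'
python3 - <<'E'
from h import *
W=optics.camera('wrist');S=optics.camera('scene')
cv2.imwrite('pics/lift.png',np.hstack([cv2.resize(W['image'],(400,300)),cv2.resize(S['image'][100:250,190:390],(400,300))])[:,:,::-1])
E
```

```text
t: 7.35
tool_pos: [0.5926, 0.0097, 0.1827]
orientation: [[0.002, 1.0, 0.001], [1.0, -0.002, 0.0], [0.0, 0.001, -1.0]]
contact_force: [-0.8, -0.0, -2.4]
grip_width: 0.0109
grip_force: 80.0
t: 7.72
tool_pos: [0.5936, 0.0097, 0.232]
orientation: [[0.002, 1.0, 0.005], [1.0, -0.002, -0.0], [-0.0, 0.005, -1.0]]
contact_force: [-0.1, -0.1, -3.3]
grip_width: 0.0111
grip_force: 80.2
```

View pics/lift.png

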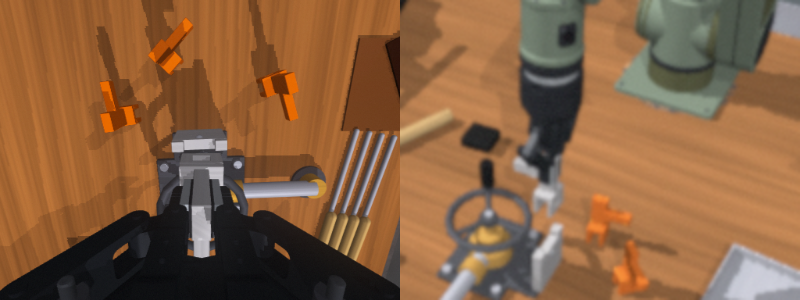

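The clip is in the gripper, off the rail at about (550,195) in the right half, and the rail is bare. Next I carry it to the tray centre at about (0.507, 0.31).

```bash
python3 -m pendant '[{"dx":0.06,"dy":-0.017,"dz":0,"roll":0},{"dx":0.125,"dy":-0.035,"dz":0,"roll":0},{"dx":0.125,"dy":-0.036,"dz":0,"roll":0},{"dx":0.125,"dy":-0.036,"dz":0,"roll":0},{"dx":0.125,"dy":-0.036,"dz":0,"roll":0},{"dx":0.125,"dy":-0.036,"dz":0,"roll":0},{"dx":0.065,"dy":-0.017,"dz":0,"roll":0},{"dx":0,"dy":0,"dz":0,"roll":0}]'
python3 -m pendant '[{"dx":0,"dy":0,"dz":0.08,"roll":0},{"dx":0,"dy":0,"dz":0.1,"roll":0},{"dx":0,"dy":0,"dz":0.1,"roll":0},{"dx":0,"dy":0,"dz":0.06,"roll":0},{"dx":0,"dy":0,"dz":0.03,"roll":0},{"dx":0,"dy":0,"dz":0.01,"roll":0},{"dx":0,"dy":0,"dz":0,"roll":0}]'
```

```text
t: 8.82
tool_pos: [0.5066, 0.3114, 0.2278]
orientation: [[-0.001, 1.0, -0.002], [1.0, 0.001, -0.001], [-0.001, -0.002, -1.0]]
contact_force: [0.8, -0.7, -1.7]
grip_width: 0.0107
grip_force: 80.1
t: 9.7
tool_pos: [0.5084, 0.3098, 0.078]
orientation: [[0.003, 1.0, 0.001], [1.0, -0.003, 0.0], [0.0, 0.001, -1.0]]
contact_force: [0.4, -1.2, -2.2]
grip_width: 0.0109
grip_force: 80.0
```

```bash
python3 -m pendant '[{"dx":0,"dy":0,"dz":0.004,"roll":0},{"dx":0,"dy":0,"dz":0.004,"roll":0},{"dx":0,"dy":0,"dz":0,"roll":0}]'
```

```text
t: 10.07
tool_pos: [0.5082, 0.3101, 0.0748]
orientation: [[0.002, 1.0, 0.001], [1.0, -0.002, 0.001], [0.001, 0.001, -1.0]]
contact_force: [-0.4, -0.3, -0.1]
grip_width: 0.0112
grip_force: 80.5
```

```bash
python3 -m pendant '[{"dx":0,"dy":0,"dz":0.001,"roll":0},{"dx":0,"dy":0,"dz":0,"roll":0},{"dx":0,"dy":0,"dz":0,"roll":0},{"dx":0,"dy":0,"dz":0,"roll":0},{"dx":0,"dy":0,"dz":0,"roll":0},{"dx":0,"dy":0,"dz":0,"roll":0},{"dx":0,"dy":0,"dz":0,"roll":0},{"dx":0,"dy":0,"dz":0,"roll":0}]' -1
python3 -m pendant '[{"dx":0,"dy":0,"dz":-0.08,"roll":0},{"dx":0,"dy":0,"dz":-0.12,"roll":0},{"dx":0,"dy":0,"dz":-0.12,"roll":0},{"dx":0,"dy":0,"dz":-0.12,"roll":0},{"dx":0,"dy":0,"dz":0,"roll":0}]'
python3 - <<'E'
from h import *
W=optics.camera('wrist');T=optics.camera('top')
cv2.imwrite('pics/tray.png',np.hstack([cv2.resize(W['image'],(400,300)),cv2.resize(T['image'][100:250,90:290],(400,300))])[:,:,::-1])
E
```

```text
t: 11.08
tool_pos: [0.5079, 0.3098, 0.0739]
orientation: [[0.002, 1.0, 0.0], [1.0, -0.002, -0.0], [-0.0, 0.0, -1.0]]
contact_force: [-0.9, -0.3, -0.4]
grip_width: 0.0853
grip_force: 0.0
t: 11.7
tool_pos: [0.5097, 0.3109, 0.2545]
orientation: [[0.002, 1.0, 0.008], [1.0, -0.002, 0.005], [0.005, 0.008, -1.0]]
contact_force: [-0.6, -0.4, -0.1]
grip_width: 0.0851
grip_force: 0.0
```

View pics/tray.png

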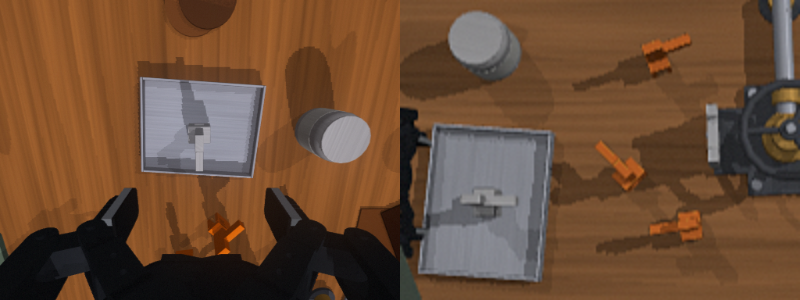

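The clip stands upright in the middle of the tray, at (487,200) in the right half. I'll go over the crank handle and re-measure it along with the hub axis.

```bash
python3 -m pendant '[{"dx":-0.1,"dy":0.01,"dz":0,"roll":0},{"dx":-0.14,"dy":0.01,"dz":0,"roll":0},{"dx":-0.14,"dy":0.01,"dz":0,"roll":0},{"dx":-0.14,"dy":0.01,"dz":0,"roll":0},{"dx":-0.14,"dy":0.02,"dz":0,"roll":0},{"dx":-0.14,"dy":0.01,"dz":0,"roll":0},{"dx":-0.14,"dy":0.01,"dz":0,"roll":0},{"dx":-0.135,"dy":0.01,"dz":0,"roll":0}]' >/dev/null
python3 -m pendant '[{"dx":0,"dy":0,"dz":0,"roll":0},{"dx":0,"dy":0,"dz":0,"roll":0}]' 
python3 - <<'E'
from h import *
W=optics.camera('wrist');T=optics.camera('top');S=optics.camera('scene')
cv2.imwrite('pics/w3.png',W['image'][:,:,::-1])
for k in ['crank_mid','crank_grip','rail_mid','valve_base']:
  for n in ('wrist','top','scene'):
    c={'wrist':W,'top':T,'scene':S}[n]
    for x in place_of(k,n)[:2]: print(k,n,np.round(x['at'],1),round(x['score'],2),[np.round(onz(ray(c,x['at']),z),4).tolist()[:2] for z in (0,.078,.1,.123)])
print(proj(W,[[.5455,-.12,.123],[.592,-.087,.09]]))
E
```

```text
t: 13.05
tool_pos: [0.5421, -0.1198, 0.2482]
orientation: [[0.003, 1.0, -0.003], [1.0, -0.003, 0.001], [0.001, -0.003, -1.0]]
contact_force: [-0.3, -0.2, -0.6]
grip_width: 0.0852
grip_force: 0.0
crank_mid wrist [261.6 193.1] 0.62 [[0.547, -0.1578], [0.5461, -0.1341], [0.5458, -0.1274], [0.5456, -0.1204]]
crank_mid top [298.  183.3] 0.6 [[0.5565, -0.1306], [0.5476, -0.1227], [0.5451, -0.1205], [0.5425, -0.1181]]
crank_mid scene [232.6 187.1] 0.52 [[0.4366, -0.1973], [0.5058, -0.1501], [0.5253, -0.1368], [0.5458, -0.1229]]
crank_grip wrist [259.7 187.1] 0.82 [[0.5443, -0.1491], [0.544, -0.1272], [0.5439, -0.121], [0.5438, -0.1146]]
crank_grip top [298.2 181.5] 0.6 [[0.5614, -0.1312], [0.5522, -0.1233], [0.5496, -0.121], [0.5469, -0.1187]]
crank_grip top [283.  167.6] 0.43 [[0.5997, -0.0902], [0.5878, -0.0852], [0.5844, -0.0838], [0.5809, -0.0823]]
crank_grip scene [234.1 192.4] 0.57 [[0.4572, -0.1785], [0.5245, -0.133], [0.5435, -0.1201], [0.5634, -0.1067]]
rail_mid wrist [309.2  50.9] 0.94 [[0.6044, 0.0229], [0.5915, 0.0087], [0.5878, 0.0047], [0.584, 0.0005]]
rail_mid wrist [296.4 143.7] 0.32 [[0.5932, -0.089], [0.5826, -0.0797], [0.5796, -0.0771], [0.5765, -0.0744]]
rail_mid top [245.9 165.5] 0.78 [[0.6059, 0.011], [0.5935, 0.0089], [0.59, 0.0082], [0.5863, 0.0076]]
rail_mid scene [266.6 227.4] 0.63 [[0.544, -0.0047], [0.6034, 0.0249], [0.6202, 0.0332], [0.6377, 0.042]]
valve_base wrist [295.2 144.3] 0.6 [[0.5916, -0.0898], [0.5814, -0.0804], [0.5785, -0.0777], [0.5755, -0.0749]]
valve_base top [285.3 170.1] 0.7 [[0.5928, -0.0964], [0.5814, -0.0909], [0.5781, -0.0894], [0.5748, -0.0878]]
valve_base scene [236.9 225.7] 0.56 [[0.5832, -0.0908], [0.6391, -0.0533], [0.6548, -0.0428], [0.6713, -0.0317]]
[[261.53829299 192.64781376]
 [306.88277271 152.27414034]]
```

View pics/w3.png

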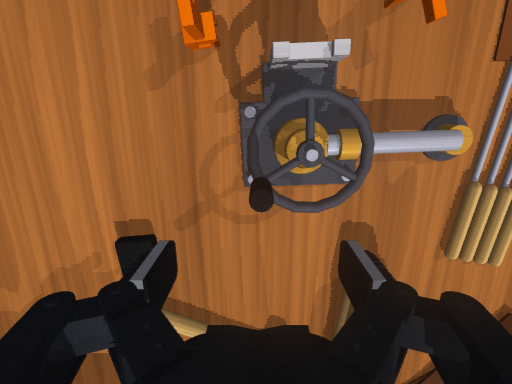

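The handle sits at (261,193) in the wrist view, which agrees with (0.5455, -0.120), and the rail is bare at the top. I'll lower onto the handle and grip it.

```bash
python3 -m pendant '[{"dx":0,"dy":0.008,"dz":0.06,"roll":0},{"dx":0,"dy":0,"dz":0.08,"roll":0},{"dx":0,"dy":0,"dz":0.08,"roll":0},{"dx":0,"dy":0,"dz":0.06,"roll":0},{"dx":0,"dy":0,"dz":0.025,"roll":0},{"dx":0,"dy":0,"dz":0.006,"roll":0},{"dx":0,"dy":0,"dz":0,"roll":0}]'
python3 -m pendant '[{"dx":0,"dy":0,"dz":0,"roll":0},{"dx":0,"dy":0,"dz":0,"roll":0},{"dx":0,"dy":0,"dz":0,"roll":0},{"dx":0,"dy":0,"dz":0,"roll":0},{"dx":0,"dy":0,"dz":0,"roll":0},{"dx":0,"dy":0,"dz":0,"roll":0},{"dx":0,"dy":0,"dz":0,"roll":0},{"dx":0,"dy":0,"dz":0,"roll":0}]' 1 50
python3 - <<'E'
from h import *
T=optics.camera('top');W=optics.camera('wrist')
c=cv2.imread('pics/w3.png')
for uv in [(310.5,149)]: pass
print(np.round(onz(ray(T,(285.5,166.5)),.086),4))
b=cv2.resize(T['image'][120:210,240:330],(540,540),interpolation=cv2.INTER_CUBIC)
cv2.imwrite('pics/topc.png',b[:,:,::-1])
E
```

```text
t: 14.68
tool_pos: [0.5467, -0.1204, 0.1263]
orientation: [[0.002, 1.0, 0.002], [1.0, -0.002, -0.0], [-0.0, 0.002, -1.0]]
contact_force: [-0.4, 0.1, -0.5]
grip_width: 0.085
grip_force: 0.0
t: 15.68
tool_pos: [0.5455, -0.1205, 0.1259]
orientation: [[0.002, 1.0, -0.001], [1.0, -0.002, -0.001], [-0.001, -0.001, -1.0]]
contact_force: [-3.1, -0.8, 5.4]
grip_width: 0.0206
grip_force: 49.1
[ 0.5893 -0.091   0.086 ]
```

View pics/topc.png

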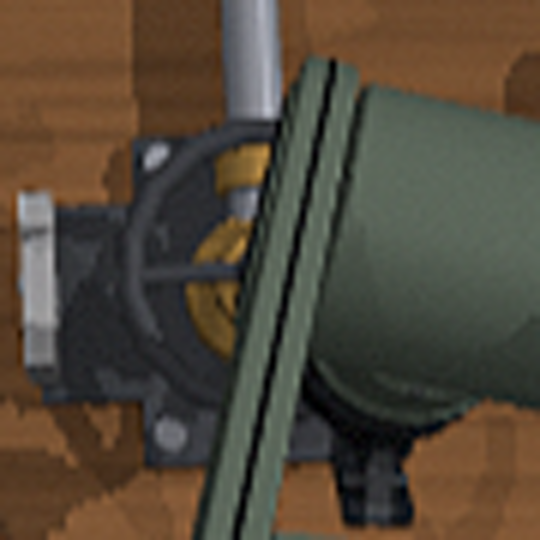

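The last crop is mostly hidden by the arm, with the bare rail at (38,280) and the rim's left edge at column 130. I'll fit the wheel axis from rim extents in the earlier top and wrist pictures and compute the arc rows.

```bash
cat > arc.py <<'E'
import sys; from h import *
def rows(c,r,a0,a1,n,cur=None):
    # rows in tool axes (tool x=+Y, tool y=+X), 0.4 m units; first row starts at the commanded point cur
    a=np.linspace(a0,a1,n+1); p=np.c_[c[0]+r*np.cos(a),c[1]+r*np.sin(a)]
    if cur is not None: p[0]=cur
    d=np.diff(p,axis=0)/.4; print(' '.join(f'({y:.4f},{x:.4f})' for x,y in d)); return p[-1]
E
python3 - <<'E'
from arc import *
T=optics.camera('top')
print('top',np.round(onz(ray(T,(285.75,164.5)),.086),4))
# wrist cam at w3: rebuild pose from present camera shifted by the TCP motion
W=optics.camera('wrist'); s=sensors.state(); o,d=ray(W,(310.5,149.5)); o=o+np.array([.5421,-.1198,.2482])-s['tool_pos']
print('wrist',np.round(onz((o,d),.086),4)); st()
E
```

```text
top [ 0.5944 -0.0917  0.086 ]
wrist [ 0.5965 -0.085   0.086 ]
t 15.88 pos [ 0.5455 -0.1205  0.1259] F [-4.9 -1.3  5.9] w 0.0206 gf 49.1 q [-0.24  0.4   1.78 -0.    0.96 -0.23]
```

```bash
python3 -c "
from arc import *
print(rows((.594,-.088),.0598,3.732,3.732-1.6,8,(.5460,-.1205)))"
```

```text
(0.0244,-0.0183) (0.0286,-0.0085) (0.0297,-0.0027) (0.0297,0.0033) (0.0284,0.0091) (0.0261,0.0146) (0.0226,0.0194) (0.0183,0.0236)
[ 0.5621741  -0.03737242]
```

```bash
python3 -m pendant '[{"dx":0.0244,"dy":-0.0183,"dz":0,"roll":0},{"dx":0.0286,"dy":-0.0085,"dz":0,"roll":0},{"dx":0.0297,"dy":-0.0027,"dz":0,"roll":0},{"dx":0.0297,"dy":0.0033,"dz":0,"roll":0}]'
python3 -m pendant '[{"dx":0.0284,"dy":0.0091,"dz":0,"roll":0},{"dx":0.0261,"dy":0.0146,"dz":0,"roll":0},{"dx":0.0226,"dy":0.0194,"dz":0,"roll":0},{"dx":0.0183,"dy":0.0236,"dz":0,"roll":0}]'
python3 -m pendant '[{"dx":0,"dy":0,"dz":0,"roll":0}]'
```

```text
t: 16.38
tool_pos: [0.5368, -0.0747, 0.126]
orientation: [[0.002, 1.0, 0.003], [1.0, -0.002, -0.001], [-0.001, 0.003, -1.0]]
contact_force: [5.2, -3.6, 1.1]
grip_width: 0.0206
grip_force: 49.2
t: 16.88
tool_pos: [0.5628, -0.0372, 0.1259]
orientation: [[0.001, 1.0, -0.0], [1.0, -0.001, -0.002], [-0.002, -0.0, -1.0]]
contact_force: [1.1, -6.8, 4.5]
grip_width: 0.0208
grip_force: 49.5
t: 17.0
tool_pos: [0.5639, -0.0365, 0.1259]
orientation: [[0.001, 1.0, 0.002], [1.0, -0.001, -0.001], [-0.001, 0.002, -1.0]]
contact_force: [4.6, -3.1, 3.4]
grip_width: 0.0209
grip_force: 49.6
```

```bash
python3 -c "
from arc import *
from scipy.optimize import least_squares as L
P=np.array([[.5455,-.1205],[.5368,-.0747],[.5628,-.0372],[.5639,-.0365]])
print(L(lambda c:np.hypot(*(P-c).T)-.06,[.594,-.088]).x)
print(rows((.594,-.088),.0598,2.115,1.115,5,(.5630,-.0370)))
print(rows((.594,-.088),.0598,1.115,0.795,4))"
```

```text
[ 0.59551301 -0.0874614 ]
(0.0132,0.0271) (0.0072,0.0290) (0.0013,0.0298) (-0.0046,0.0295) (-0.0104,0.0280)
[ 0.62032261 -0.03430493]
(-0.0057,0.0105) (-0.0065,0.0100) (-0.0073,0.0095) (-0.0080,0.0089)
[ 0.63587703 -0.04531096]
```

```bash
python3 -m pendant '[{"dx":0.0132,"dy":0.0271,"dz":0,"roll":0},{"dx":0.0072,"dy":0.029,"dz":0,"roll":0},{"dx":0.0013,"dy":0.0298,"dz":0,"roll":0},{"dx":-0.0046,"dy":0.0295,"dz":0,"roll":0},{"dx":-0.0104,"dy":0.028,"dz":0,"roll":0}]'
python3 -m pendant '[{"dx":0,"dy":0,"dz":0,"roll":0}]'
python3 -m pendant '[{"dx":-0.0057,"dy":0.0105,"dz":0,"roll":0},{"dx":0,"dy":0,"dz":0,"roll":0}]'
```

```text
t: 17.62
tool_pos: [0.6186, -0.0323, 0.1259]
orientation: [[0.003, 1.0, -0.003], [1.0, -0.003, 0.004], [0.004, -0.003, -1.0]]
contact_force: [-1.3, 2.7, 8.8]
grip_width: 0.0206
grip_force: 50.0
t: 17.75
tool_pos: [0.6204, -0.0331, 0.126]
orientation: [[0.003, 1.0, 0.001], [1.0, -0.003, 0.002], [0.002, 0.001, -1.0]]
contact_force: [4.3, 2.5, 5.1]
grip_width: 0.0205
grip_force: 49.7
t: 18.0
tool_pos: [0.6238, -0.0348, 0.1259]
orientation: [[0.003, 1.0, -0.0], [1.0, -0.003, 0.003], [0.003, -0.0, -1.0]]
contact_force: [0.6, 4.0, 5.8]
grip_width: 0.0203
grip_force: 49.8
```

```bash
python3 -m pendant '[{"dx":-0.0065,"dy":0.01,"dz":0,"roll":0},{"dx":0,"dy":0,"dz":0,"roll":0},{"dx":0,"dy":0,"dz":0,"roll":0}]'
python3 -m pendant '[{"dx":-0.0073,"dy":0.0095,"dz":0,"roll":0},{"dx":0,"dy":0,"dz":0,"roll":0},{"dx":0,"dy":0,"dz":0,"roll":0}]'
python3 -c "
from h import *
import time
st()"
```

```text
t: 18.38
tool_pos: [0.6276, -0.037, 0.1259]
orientation: [[0.003, 1.0, -0.001], [1.0, -0.003, 0.004], [0.004, -0.001, -1.0]]
contact_force: [1.3, 5.3, 5.7]
grip_width: 0.0209
grip_force: 49.9
t: 18.75
tool_pos: [0.6279, -0.0373, 0.1258]
orientation: [[0.004, 1.0, -0.009], [1.0, -0.004, 0.009], [0.009, -0.009, -1.0]]
contact_force: [-7.2, 12.4, 11.3]
grip_width: 0.0208
grip_force: 50.5
t 18.75 pos [ 0.6279 -0.0373  0.1258] F [-7.2 12.4 11.3] w 0.0208 gf 50.5 q [-0.08  0.5   1.6   0.01  1.05 -0.08]
```

```bash
python3 -m pendant '[{"dx":-0.006,"dy":0.0075,"dz":0,"roll":0},{"dx":0,"dy":0,"dz":0,"roll":0},{"dx":0,"dy":0,"dz":0,"roll":0}]'
python3 -c "
from arc import *
from scipy.optimize import least_squares as L
P=np.array([[.5455,-.1205],[.5368,-.0747],[.5628,-.0372],[.5639,-.0365],[.6186,-.0323],[.6204,-.0331],[.6238,-.0348],[.6276,-.037],[.6279,-.0373]])
r=L(lambda c:np.hypot(*(P-c).T)-.06,[.594,-.088]);print(r.x,r.fun*1e3)
c=r.x; a=np.arctan2(-.0373-c[1],.6279-c[0]);print(a)"
```

```text
t: 19.12
tool_pos: [0.6281, -0.0374, 0.1258]
orientation: [[0.004, 1.0, -0.016], [1.0, -0.004, 0.013], [0.013, -0.016, -1.0]]
contact_force: [-14.1, 18.5, 15.3]
grip_width: 0.0208
grip_force: 51.0
[ 0.59541608 -0.08761258] [-0.2237715   0.02149431  0.04362707  0.0479757  -0.0252074  -0.03486243
 -0.04321897 -0.02135369 -0.11209792]
0.9974907922498456
```

It's at the rigid stop: the force rises while the position holds. The circle fit is within 0.25 mm, centre (0.5954,-0.0876), stop bearing 0.9975. Now back off two turns, 24 rows per turn.

```bash
python3 -c "
from arc import *
c=(.5954,-.0876);a=.9975;t=2*np.pi/3
rows(c,.06,a,a+t,8,(.6344,-.0423))
for k in range(4): rows(c,.06,a+k*t,a+k*t+t,8)"
```

```text
(0.0295,-0.0515) (0.0070,-0.0385) (-0.0032,-0.0390) (-0.0132,-0.0369) (-0.0223,-0.0322) (-0.0298,-0.0254) (-0.0354,-0.0168) (-0.0385,-0.0070)
(0.0168,-0.0354) (0.0070,-0.0385) (-0.0032,-0.0390) (-0.0132,-0.0369) (-0.0223,-0.0322) (-0.0298,-0.0254) (-0.0354,-0.0168) (-0.0385,-0.0070)
(-0.0390,0.0032) (-0.0369,0.0132) (-0.0322,0.0223) (-0.0254,0.0298) (-0.0168,0.0354) (-0.0070,0.0385) (0.0032,0.0390) (0.0132,0.0369)
(0.0223,0.0322) (0.0298,0.0254) (0.0354,0.0168) (0.0385,0.0070) (0.0390,-0.0032) (0.0369,-0.0132) (0.0322,-0.0223) (0.0254,-0.0298)
(0.0168,-0.0354) (0.0070,-0.0385) (-0.0032,-0.0390) (-0.0132,-0.0369) (-0.0223,-0.0322) (-0.0298,-0.0254) (-0.0354,-0.0168) (-0.0385,-0.0070)
```

```bash
python3 -m pendant '[{"dx":0.0295,"dy":-0.0515,"dz":0,"roll":0},{"dx":0.007,"dy":-0.0385,"dz":0,"roll":0},{"dx":-0.0032,"dy":-0.039,"dz":0,"roll":0},{"dx":-0.0132,"dy":-0.0369,"dz":0,"roll":0},{"dx":-0.0223,"dy":-0.0322,"dz":0,"roll":0},{"dx":-0.0298,"dy":-0.0254,"dz":0,"roll":0},{"dx":-0.0354,"dy":-0.0168,"dz":0,"roll":0},{"dx":-0.0385,"dy":-0.007,"dz":0,"roll":0}]'
python3 -c "
from h import *
s=sensors.state();v=s['tool_pos'][:2]-np.array([.5954,-.0876]);print(np.hypot(*v),np.arctan2(v[1],v[0])%6.2832,'want',.9975+2.0944)"
```

```text
t: 20.12
tool_pos: [0.5355, -0.0864, 0.1259]
orientation: [[0.003, 1.0, 0.0], [1.0, -0.003, 0.002], [0.002, 0.0, -1.0]]
contact_force: [4.9, 2.7, 3.1]
grip_width: 0.0206
grip_force: 50.0
0.05991780668585299 3.121762969024354 want 3.0919
```

```bash
python3 -m pendant '[{"dx":-0.039,"dy":0.0032,"dz":0,"roll":0},{"dx":-0.0369,"dy":0.0132,"dz":0,"roll":0},{"dx":-0.0322,"dy":0.0223,"dz":0,"roll":0},{"dx":-0.0254,"dy":0.0298,"dz":0,"roll":0},{"dx":-0.0168,"dy":0.0354,"dz":0,"roll":0},{"dx":-0.007,"dy":0.0385,"dz":0,"roll":0},{"dx":0.0032,"dy":0.039,"dz":0,"roll":0},{"dx":0.0132,"dy":0.0369,"dz":0,"roll":0}]'
python3 -m pendant '[{"dx":0.0223,"dy":0.0322,"dz":0,"roll":0},{"dx":0.0298,"dy":0.0254,"dz":0,"roll":0},{"dx":0.0354,"dy":0.0168,"dz":0,"roll":0},{"dx":0.0385,"dy":0.007,"dz":0,"roll":0},{"dx":0.039,"dy":-0.0032,"dz":0,"roll":0},{"dx":0.0369,"dy":-0.0132,"dz":0,"roll":0},{"dx":0.0322,"dy":-0.0223,"dz":0,"roll":0},{"dx":0.0254,"dy":-0.0298,"dz":0,"roll":0}]'
python3 -c "
from h import *
s=sensors.state();v=s['tool_pos'][:2]-np.array([.5954,-.0876]);print(np.hypot(*v),np.arctan2(v[1],v[0])%6.2832,'want',.9975)"
```

```text
t: 21.12
tool_pos: [0.6212, -0.1421, 0.1258]
orientation: [[0.003, 1.0, -0.006], [1.0, -0.003, 0.003], [0.003, -0.006, -1.0]]
contact_force: [-5.4, 6.0, 11.6]
grip_width: 0.0206
grip_force: 50.7
t: 22.12
tool_pos: [0.6297, -0.0384, 0.1259]
orientation: [[0.003, 1.0, 0.004], [1.0, -0.003, 0.002], [0.002, 0.004, -1.0]]
contact_force: [4.1, 1.8, 4.8]
grip_width: 0.0207
grip_force: 50.0
0.05995530614652271 0.9624619157222062 want 0.9975
```

```bash
python3 -m pendant '[{"dx":0.0168,"dy":-0.0354,"dz":0,"roll":0},{"dx":0.007,"dy":-0.0385,"dz":0,"roll":0},{"dx":-0.0032,"dy":-0.039,"dz":0,"roll":0},{"dx":-0.0132,"dy":-0.0369,"dz":0,"roll":0},{"dx":-0.0223,"dy":-0.0322,"dz":0,"roll":0},{"dx":-0.0298,"dy":-0.0254,"dz":0,"roll":0},{"dx":-0.0354,"dy":-0.0168,"dz":0,"roll":0},{"dx":-0.0385,"dy":-0.007,"dz":0,"roll":0}]' | sed -n 2,4p
python3 -m pendant '[{"dx":-0.039,"dy":0.0032,"dz":0,"roll":0},{"dx":-0.0369,"dy":0.0132,"dz":0,"roll":0},{"dx":-0.0322,"dy":0.0223,"dz":0,"roll":0},{"dx":-0.0254,"dy":0.0298,"dz":0,"roll":0},{"dx":-0.0168,"dy":0.0354,"dz":0,"roll":0},{"dx":-0.007,"dy":0.0385,"dz":0,"roll":0},{"dx":0.0032,"dy":0.039,"dz":0,"roll":0},{"dx":0.0132,"dy":0.0369,"dz":0,"roll":0}]' | sed -n 2,4p
python3 -m pendant '[{"dx":0.0223,"dy":0.0322,"dz":0,"roll":0},{"dx":0.0298,"dy":0.0254,"dz":0,"roll":0},{"dx":0.0354,"dy":0.0168,"dz":0,"roll":0},{"dx":0.0385,"dy":0.007,"dz":0,"roll":0},{"dx":0.039,"dy":-0.0032,"dz":0,"roll":0},{"dx":0.0369,"dy":-0.0132,"dz":0,"roll":0},{"dx":0.0322,"dy":-0.0223,"dz":0,"roll":0}]' | sed -n 2,4p
python3 -m pendant '[{"dx":0.0254,"dy":-0.0298,"dz":0,"roll":0},{"dx":0,"dy":0,"dz":0,"roll":0},{"dx":0,"dy":0,"dz":0,"roll":0}]'
python3 -c "
from h import *
s=sensors.state();v=s['tool_pos'][:2]-np.array([.5954,-.0876]);print(np.hypot(*v),np.arctan2(v[1],v[0])%6.2832,'want',.9975)"
```

```text
tool_pos: [0.5355, -0.0865, 0.1259]
orientation: [[0.003, 1.0, 0.0], [1.0, -0.003, 0.001], [0.001, 0.0, -1.0]]
contact_force: [5.1, 1.9, 4.6]
tool_pos: [0.621, -0.1422, 0.1258]
orientation: [[0.003, 1.0, -0.006], [1.0, -0.003, 0.003], [0.003, -0.006, -1.0]]
contact_force: [-5.2, 4.7, 11.6]
tool_pos: [0.6416, -0.0493, 0.1259]
orientation: [[0.002, 1.0, 0.004], [1.0, -0.002, 0.0], [0.0, 0.004, -1.0]]
contact_force: [5.3, 0.3, 5.4]
t: 25.38
tool_pos: [0.628, -0.0373, 0.1259]
orientation: [[0.003, 1.0, -0.001], [1.0, -0.003, 0.004], [0.004, -0.001, -1.0]]
contact_force: [1.5, 6.9, 7.1]
grip_width: 0.0203
grip_force: 50.2
0.0599189366892143 0.995181229091763 want 0.9975
```

```bash
python3 - <<'E'
from h import *
s=st(); T=optics.camera('top');S=optics.camera('scene')
cv2.imwrite('pics/fin.png',np.hstack([cv2.resize(S['image'],(400,300)),cv2.resize(T['image'],(400,300))])[:,:,::-1])
E
```

```text
t 25.38 pos [ 0.628  -0.0373  0.1259] F [1.5 6.9 7.1] w 0.0203 gf 50.2 q [-0.08  0.5   1.61  0.    1.04 -0.08]
```

View pics/fin.png

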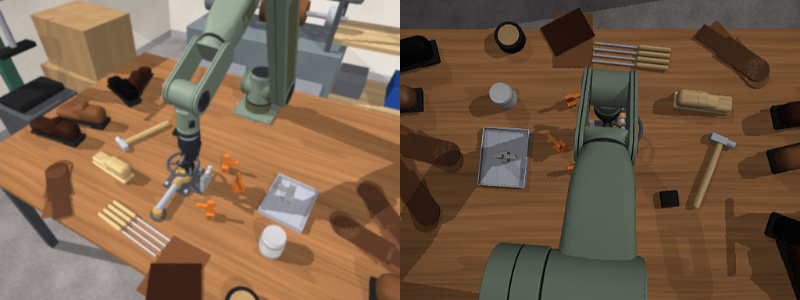

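The clip is in the tray at (507,157), nothing else has moved, and the handle is still gripped. I'm handing the job in.

```bash
python3 -c "
from station import ticket
print(ticket.sign_off())"
```

```text
the job is handed in; nothing more can be done
None
```

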